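Clear the paint jar and rack the painted panel

TASK

The purple paint jar stands between the painted panel and the drying rack: put the jar upright on the square cork mat first, set down gently and not dropped. Then slide the panel along the table, without lifting it, into the rack's bottom slot until it is fully home against the back stop. Leave the white mug and the teal paint bottle where they are.

Things in the scene. Friction and masses are not known exactly. Their poses are not given: they have to be found in the camera images.
- panel: wooden painting panel lying flat on the table, 140 mm long (its x) x 110 mm wide (its y) x 16 mm thick, about 0.18 kg, cream top painted with a teal band at its -x end, a purple patch and a pink spot towards its +x end. Origin: centre of the underside; +x end goes into the rack first, give or take the start's yaw error of up to 0.15 rad.
- jar: closed cylindrical jar of purple paint with white lid, 56 mm across, 100 mm high, about 0.25 kg, standing upright between panel and rack. Origin: centre of the underside, z up its axis.
- mat: square brown cork mat, 130 x 130 mm and 2 mm thick, fixed flat on the table to the left or the right of the lane. Origin: centre of the underside.
- rack: fixed plywood drying rack, 110 mm deep (x), 146 mm wide (y), 90 mm high. Origin: centre of the underside, on the table. Its bottom slot, at table level, opens towards its -x (the robot); back stop of the slot at x = +35 mm. A fully home panel has its origin at x = -35 mm in this frame and still sticks out 50 mm. The slot above holds another panel and is not for this one.
- slot_mouth (a point): centre of the bottom slot's mouth at table level (rack frame x = -55 mm), axes as the rack's, +x into the slot. Slot 122 mm wide (y), 26 mm high, 90 mm deep, the table is its floor. Two flared cheeks, 26 mm high, widen it outwards from 122 mm at the mouth to about 160 mm at 38 mm before it.
- plate: bystander: white paper-plate palette, fixed, 170 mm across, 13 mm high, with three paint daubs; on the other side of the lane from the mat. Origin: centre of the underside.
- mug: bystander: white mug, 80 mm across, 90 mm high, handle at its +y. Origin: centre of the underside.
- paint: bystander: teal paint bottle with white cap, 56 mm across, 150 mm high. Origin: centre of the underside.

How it is judged:
By the outcome, as a careful person would: the job done as asked, in the order asked, and still so for the second after the job is handed in, with the robot touching nothing.
It also fails if it takes over 58 s, if anything falls off the work surface, if the arm or the gripper's body presses on something with over 40 N, if the wrist force passes 120 N, or if a joint passes its speed limit or range.

ROBOT

A 7-joint arm with a two-finger parallel gripper is mounted at the origin on the work surface. World frame = base frame: x ahead of the robot, y to its left, z up, the work surface at z = 0. Lengths are in m, angles in rad, forces in N, time in s.
With the tool pointing down it reaches from about 0.4 to 0.875 m from the base axis. Payload 19.3 kg.
Tool frame: the origin (TCP) lies at the very end of the fingers, on their centre line; the grasp point (between the pads) lies 19 mm behind it; z points along the fingers, y is the line along which they close (so a half turn about z gives the same grasp; the last joint's range is limited). The gripper opens to 85 mm and grips with 20 to 120 N. Pads are 22 mm wide; open, the fingers measure 114 mm over their backs; the gripper's body (76 mm by 85 mm) begins 54 mm behind the grasp point. The pads swing forward as they close: fully open they stand 13 mm farther back than shut.
Start: joints at [1.198, 0.521, -0.036, 1.599, 0.021, 1.021, -0.113], TCP at [0.186, -0.597, 0.231] pointing down, gripper open.
Joint ranges: [-2.91, 2.91], [-0.3, 2.13], [-1.5, 1.42], [0.17, 2.43], [-1.26, 4.41], [0.16, 1.93], [-2.52, 2.52]. Speed limits (rad/s): [1.89, 1.89, 2.39, 2.39, 3.01, 3.01, 3.01].

INTERFACE

Orientations are given as [roll, pitch, yaw] about the fixed x, y, z axes, in that order (R = Rz(yaw) Ry(pitch) Rx(roll)).
In Python, from workcell import bot gives the robot as it stands. The module is installed in compiled form; this text tells all that it offers.
- The arm moves only by the tool apply_moves, never from a script. Its arguments are lists of equal length, an entry for each row: "claw": the finger opening in m, from 0 to 0.0854; "xyz": the shift along the tool's x, y, z in m, a list of three; "twist": the turn, a rotation vector about the tool's x, y, z in rad, a list of three. A call has 1 to 20 rows; each row shifts and turns the commanded pose from where the row before left it, along the tool's axes as they then stand; what a row does not reach is not made up. A row lasts 1/10 s, in which the tool goes at most 50 mm and 8.59 degrees, less where a joint would pass 70% of its speed; a pose out of reach is approached as far as the arm can. A call with a gripper value outside its range is refused whole. The fingers move at their own pace and stop on an object; "force" is the grip in N (left out, the last holds). Time passes only in rows, so rows that do not move let the fingers close. It gives the time, the measured TCP pose, the force, the opening and the grip force at its end, in the units of the state.
- bot.observe(): the state, without advancing time (a new reading comes with each control period).
- bot.grab_frame(name): name is "scene" or "top"; returns a dict with "img" (400x640x3 uint8, red, green, blue), "vfov" (degrees; the focal length in pixels is half the picture's height over the tangent of half this angle, whatever the lens; pixels are square), "cx", "cy" (the principal point, pixels), "distortion" ([k1, k2, p1, p2, k3] as OpenCV has them; the pictures are not rectified), "view" (4x4, takes a point from world to camera coordinates). Camera axes: x right, y up, looking along -z (the intrinsics and any distortion apply to the point x, -y, -z); pixel columns grow to the right and rows downward; lengths in m; the calibration is good to about 2 mm. A picture is of the moment at which its call begins. There is no depth.
- bot.job_done(): hands the job in; it is judged then, once.
Trained networks look in the newest picture that a camera, given by its name, has taken for a name from the list of things; names that differ only in an ending like _2 or _b are one class to them, and where a whole thing is asked for, a point or a joint stands for the part that bears it (a point fixed in the world has none). Each returns a list of dicts, best first, with "score" (0 to 1); they miss things now and then, are a little off and sometimes report something else, mostly with a low value. They report only what shows in the picture. A call takes as long as a camera call.
- bot.find_in(camera, query): "position" ([x, y, z] in m, in world coordinates, good to about 4 mm: the middle of the surface that is visible of it).
The state is a dict: "clock": time; "qpos": joint angles; "qd": joint speeds; "joint_efforts": joint torques, N m; "position": TCP position; "tool_rot": TCP orientation; "force": force on the tool from outside, world axes, zero at the start; "moment": the same for the moment, N m; "grip_width": finger opening in m; "finger_force": force on a finger pad.
Only numpy, scipy, OpenCV 4.12 (cv2) and the standard library are available. Lean on these libraries where they do the work, as an engineer would, in place of code of your own. Each camera call takes 0.05 s, during which the arm holds its last target. There are 200 camera calls.

## Working session

There is one attempt and no reset: what is moved stays moved. The work goes in short steps, Python scripts to look and compute and a tool call to move; the robot and the scene stay as the last step left them, time stands still between calls to the robot, and variables do not carry over. Pictures are saved under pics/ and viewed, at most 10 in all, crops included, and the job is handed in when it is done.

Besides the shell and the picture viewer there is one more tool, called as a command line: name --argument value ..., lists and objects as JSON in quotes. apply_moves: Moves the arm, as the interface text tells. Its arguments: {"type":"object","properties":{"claw":{"type":"array"},"xyz":{"type":"array"},"twist":{"type":"array"},"force":{"type":"number"}},"required":["claw","xyz","twist"]}

```bash
mkdir -p pics; cat > h.py <<'E'
import numpy as np, cv2
from workcell import bot
def K(f):
    F=f["img"].shape[0]/2/np.tan(np.radians(f["vfov"])/2)
    return np.array([[F,0,f["cx"]],[0,F,f["cy"]],[0,0,1]])
def unproj(f,uv,z):
    uv=np.array(uv,float).reshape(-1,1,2)
    n=cv2.undistortPoints(uv,K(f),np.array(f["distortion"],float)).reshape(-1,2)
    V=np.array(f["view"]);R,t=V[:3,:3],V[:3,3];c=-R.T@t
    d=np.c_[n[:,0],-n[:,1],-np.ones(len(n))]@R
    return c+d*((z-c[2])/d[:,2])[:,None]
def snap(cam,name):
    f=bot.grab_frame(cam);cv2.imwrite(f"pics/{name}.png",f["img"][:,:,::-1]);return f
E
python3 - <<'E'
from h import *
import pickle
for c in("scene","top"):
    f=snap(c,c+"1");pickle.dump(f,open(c+"1.pkl","wb"))
    V=np.array(f["view"]);print(c,f["vfov"],f["distortion"],(-V[:3,:3].T@V[:3,3]).round(3))
    for q in("panel","jar","mat","rack","slot_mouth","plate","mug","paint"):
        r=bot.find_in(c,q);print(q,[(np.round(x["position"],3).tolist(),round(x["score"],2)) for x in r[:2]])
s=bot.observe();print(s["clock"],s["position"],s["tool_rot"],s["grip_width"])
E
```

```text
scene 54.096950278308185 [-0.07215687  0.          0.          0.          0.        ] [0.955 0.574 0.611]
panel [([0.537, 0.034, 0.015], 0.56)]
jar [([0.666, 0.024, 0.069], 0.82)]
mat [([0.551, 0.347, -0.0], 0.96), ([0.773, 0.05, 0.087], 0.2)]
rack [([0.776, 0.052, 0.095], 0.56)]
slot_mouth [([0.774, 0.053, 0.091], 0.59)]
plate [([0.474, -0.326, 0.003], 0.55)]
mug [([0.711, 0.261, 0.06], 0.73)]
paint [([0.717, -0.247, 0.079], 0.85), ([0.664, 0.024, 0.069], 0.48)]
top 47.05087052965564 [-0.04047032  0.          0.          0.          0.        ] [ 0.434 -0.007  1.254]
panel [([0.524, 0.019, 0.016], 0.83), ([0.473, -0.317, 0.004], 0.23)]
jar [([0.646, 0.004, 0.101], 0.58)]
mat [([0.546, 0.34, 0.003], 0.55)]
rack [([0.757, 0.002, 0.091], 0.94), ([0.647, 0.003, 0.102], 0.33)]
slot_mouth [([0.755, 0.001, 0.091], 0.9), ([0.548, 0.34, 0.005], 0.47)]
plate [([0.474, -0.317, 0.004], 0.72), ([0.758, -0.001, 0.091], 0.31)]
mug [([0.716, 0.265, 0.04], 0.65)]
paint [([0.712, -0.257, 0.101], 0.8)]
0.9 [ 0.18632435 -0.59656941  0.23129196] [-3.14156864e+00 -1.96025959e-05  3.02694623e-01] 0.08547100275390852
```

View pics/scene1.png

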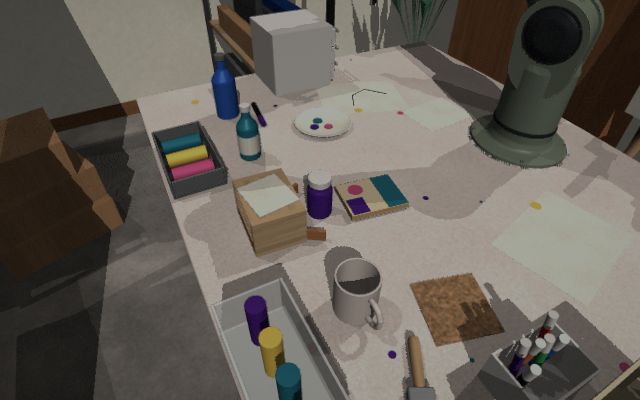

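View pics/top1.png

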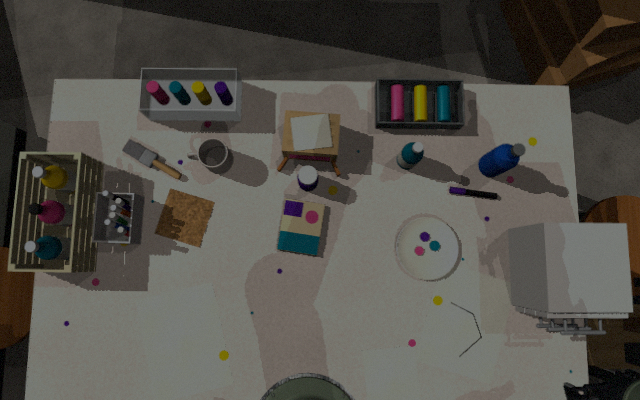

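The scene view shows the mat at (455,307), jar at (320,195), panel at (370,195) and rack at (270,210). In the top view (x up, y left) the panel is at (301,227), jar at (308,178), rack at (311,135) and mat at (185,218). I'll zoom in for the corners.

```bash
python3 - <<'E'
import cv2
i=cv2.imread("pics/top1.png")[95:265,255:365]
i=cv2.convertScaleAbs(i,alpha=1.3)
a=cv2.resize(i,None,fx=3.5,fy=3.5,interpolation=cv2.INTER_CUBIC)
j=cv2.imread("pics/top1.png")[135:255,145:240]
b=cv2.resize(j,None,fx=4,fy=4,interpolation=cv2.INTER_CUBIC)
import numpy as np
o=np.zeros((600,790,3),np.uint8);o[:a.shape[0],:a.shape[1]]=a;o[:b.shape[0],400:400+b.shape[1]]=b
cv2.imwrite("pics/crop1.png",o)
E
```

```text
(no output)
```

View pics/crop1.png

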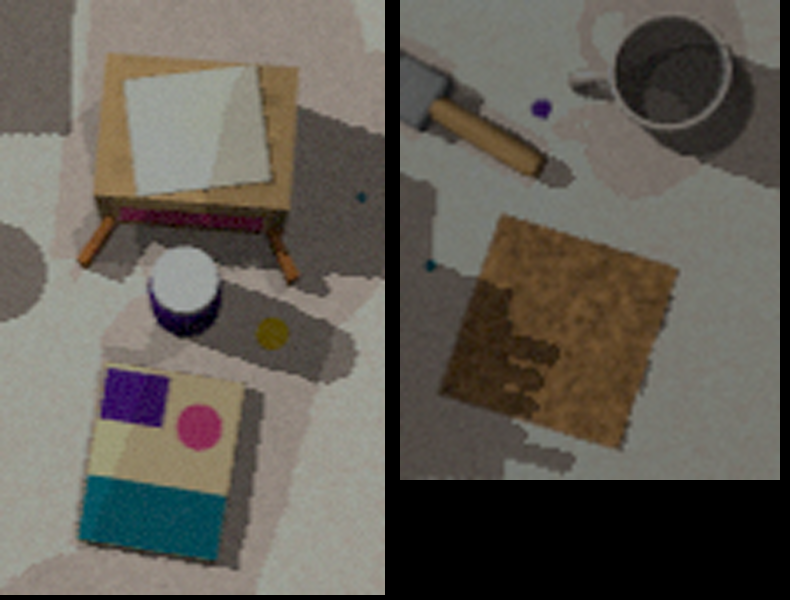

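The crop shows these corners:
- **Panel:** (107,367), (245,382), (217,560), (80,543)
- **Rack top:** (107,54), (298,68), (288,212), (96,197)
- **Jar lid centre:** (186,280)
- **Mat:** (500,215), (679,268), (622,450), (440,395)

```bash
python3 - <<'E'
from h import *
import pickle
f=pickle.load(open("top1.pkl","rb"))
def A(p,ox,s,u,v): p=np.array(p,float);return np.c_[(p[:,0]-ox+.5)/s-.5+u,(p[:,1]+.5)/s-.5+v]
def rep(n,P):
    e=np.linalg.norm(P-np.roll(P,-1,0),axis=1)
    # front edge 0-1 from left(+y) to right ; x axis from back mid to front mid
    d=(P[0]+P[1]-P[2]-P[3]); print(n,P.mean(0).round(4),"sides",e.round(3),"yaw",np.arctan2(d[1],d[0]).round(3),"yaw2",np.arctan2(-(P[0]-P[1]+P[3]-P[2])[0],(P[0]-P[1]+P[3]-P[2])[1]).round(3))
rep("panel",unproj(f,A([(107,367),(245,382),(217,560),(80,543)],0,3.5,255,95),.016))
rep("rack",unproj(f,A([(107,54),(298,68),(288,212),(96,197)],0,3.5,255,95),.09))
rep("mat",unproj(f,A([(500,215),(679,268),(622,450),(440,395)],400,4,145,135),.002))
print("jar",unproj(f,A([(186,280),(150,280),(222,280)],0,3.5,255,95),.1).round(4))
print("cheek tips",unproj(f,A([(83,265),(292,280)],0,3.5,255,95),.026).round(4))
print("cheek roots",unproj(f,A([(104,212),(280,225)],0,3.5,255,95),.026).round(4))
E
```

```text
panel [0.5267 0.0243 0.016 ] sides [0.108 0.139 0.106 0.137] yaw -0.138 yaw2 -0.103
rack [7.68e-01 3.00e-04 9.00e-02] sides [0.144 0.111 0.143 0.111] yaw -0.058 yaw2 -0.065
mat [0.549  0.3437 0.002 ] sides [0.131 0.129 0.131 0.129] yaw -0.265 yaw2 -0.274
jar [[ 0.6537  0.007   0.1   ]
 [ 0.6534  0.0333  0.1   ]
 [ 0.6541 -0.0193  0.1   ]]
cheek tips [[ 0.6787  0.0881  0.026 ]
 [ 0.6689 -0.0744  0.026 ]]
cheek roots [[ 0.7211  0.0727  0.026 ]
 [ 0.7125 -0.0649  0.026 ]]
```

apply_moves --claw '[0.085,0.085,0.085,0.085,0.085,0.085,0.085,0.085,0.085,0.085,0.085,0.085,0.085,0.085,0.085,0.085,0.085,0.085,0.085,0.085]' --xyz '[[0.0313,-0.0218,0.0015],[0.0313,-0.0218,0.0015],[0.0313,-0.0218,0.0015],[0.0313,-0.0218,0.0015],[0.0313,-0.0218,0.0015],[0.0313,-0.0218,0.0015],[0.0313,-0.0218,0.0015],[0.0313,-0.0218,0.0015],[0.0313,-0.0218,0.0015],[0.0313,-0.0218,0.0015],[0.0313,-0.0218,0.0015],[0.0313,-0.0218,0.0015],[0.0313,-0.0218,0.0015],[0.0313,-0.0218,0.0015],[0.0313,-0.0218,0.0015],[0.0313,-0.0218,0.0015],[0.0313,-0.0218,0.0015],[0.0313,-0.0218,0.0015],[0.0313,-0.0218,0.0015],[0.0313,-0.0218,0.0015]]' --twist '[[0,0,0],[0,0,0],[0,0,0],[0,0,0],[0,0,0],[0,0,0],[0,0,0],[0,0,0],[0,0,0],[0,0,0],[0,0,0],[0,0,0],[0,0,0],[0,0,0],[0,0,0],[0,0,0],[0,0,0],[0,0,0],[0,0,0],[0,0,0]]'

```text
clock: 2.9
position: [0.6547, 0.0076, 0.2013]
tool_rot: [3.141, -0.0, 0.303]
force: [0.2, -0.3, -0.1]
grip_width: 0.0844
finger_force: 0.0
```

apply_moves --claw '[0.085,0.085,0.085,0.085,0.085]' --xyz '[[0,0,0],[0,0,0],[0,0,0],[0,0,0],[0,0,0]]' --twist '[[0,0,0.08],[0,0,0.08],[0,0,0.08],[0,0,0.0627],[0,0,0]]'

```text
clock: 3.4
position: [0.6539, 0.0063, 0.2013]
tool_rot: [3.141, -0.0, -0.001]
force: [0.4, 0.4, -0.3]
grip_width: 0.0846
finger_force: 0.0
```

apply_moves --claw '[0.085,0.085,0.085,0.085,0.085,0.085,0.085,0.085,0.085,0.085]' --xyz '[[0,0,0.02],[0,0,0.02],[0,0,0.02],[0,0,0.02],[0,0,0.02],[0,0,0.02],[0,0,0.02],[0,0,0.012],[0,0,0.005],[0,0,0]]' --twist '[[0,0,0],[0,0,0],[0,0,0],[0,0,0],[0,0,0],[0,0,0],[0,0,0],[0,0,0],[0,0,0],[0,0,0]]'

```text
clock: 4.4
position: [0.6538, 0.0063, 0.0441]
tool_rot: [-3.142, 0.0, 0.001]
force: [-0.7, 0.3, 0.1]
grip_width: 0.0846
finger_force: 0.0
```

apply_moves --claw '[0.06,0.045,0.045,0.045,0.045,0.045,0.045,0.045]' --xyz '[[0,0,0],[0,0,0],[0,0,0],[0,0,0],[0,0,0],[0,0,0],[0,0,0],[0,0,0]]' --twist '[[0,0,0],[0,0,0],[0,0,0],[0,0,0],[0,0,0],[0,0,0],[0,0,0],[0,0,0]]' --force 40

```text
clock: 5.2
position: [0.6546, 0.0064, 0.0456]
tool_rot: [-3.141, -0.002, 0.0]
force: [-1.2, -0.0, 8.1]
grip_width: 0.0545
finger_force: 41.1
```

apply_moves --claw '[0.045,0.045,0.045,0.045,0.045,0.045]' --xyz '[[0,0,-0.005],[0,0,-0.02],[0,0,-0.025],[0,0,-0.025],[0,0,-0.02],[0,0,-0.005]]' --twist '[[0,0,0],[0,0,0],[0,0,0],[0,0,0],[0,0,0],[0,0,0]]'

```text
clock: 5.8
position: [0.6549, 0.0063, 0.147]
tool_rot: [-3.141, -0.003, -0.0]
force: [0.0, -1.2, -2.9]
grip_width: 0.0549
finger_force: 43.1
```

apply_moves --claw '[0.045,0.045,0.045,0.045,0.045,0.045,0.045,0.045,0.045,0.045,0.045,0.045,0.045,0.045,0.045,0.045,0.045]' --xyz '[[-0.003,-0.01,0],[-0.006,-0.02,0],[-0.008,-0.025,0],[-0.008,-0.025,0],[-0.008,-0.025,0],[-0.008,-0.025,0],[-0.008,-0.025,0],[-0.008,-0.025,0],[-0.008,-0.025,0],[-0.008,-0.025,0],[-0.008,-0.025,0],[-0.008,-0.025,0],[-0.008,-0.025,0],[-0.006,-0.02,0],[-0.002,-0.012,0],[0,0,0],[0,0,0]]' --twist '[[0,0,0],[0,0,0],[0,0,0],[0,0,0],[0,0,0],[0,0,0],[0,0,0],[0,0,0],[0,0,0],[0,0,0],[0,0,0],[0,0,0],[0,0,0],[0,0,0],[0,0,0],[0,0,0],[0,0,0]]'

```text
clock: 7.5
position: [0.5489, 0.3424, 0.1437]
tool_rot: [3.141, 0.001, -0.0]
force: [1.0, -0.7, -2.1]
grip_width: 0.0544
finger_force: 43.0
```

```bash
python3 - <<'E'
from h import *
f=snap("scene","scene2");s=bot.observe()
print(s["qpos"].round(2) if hasattr(s["qpos"],"round") else s["qpos"],s["position"],s["force"])
E
```

```text
[-0.57  0.65 -0.12  1.61  0.1   0.89 -2.3 ] [0.54917824 0.34194282 0.14385621] [ 0.91141406 -0.42305432 -2.38302844]
```

View pics/scene2.png

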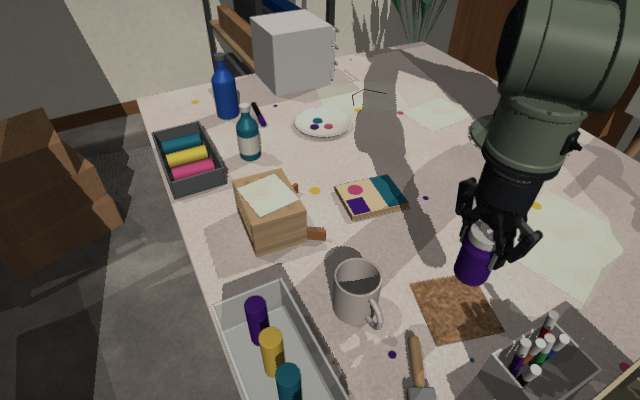

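The jar is held upright at (475,260) above the mat at (455,307), and the mug and bottle haven't moved. I'll lower it now.

apply_moves --claw '[0.045,0.045,0.045,0.045,0.045,0.045,0.045,0.045,0.045,0.045]' --xyz '[[0,0,0.01],[0,0,0.02],[0,0,0.02],[0,0,0.02],[0,0,0.01],[0,0,0.005],[0,0,0.003],[0,0,0.002],[0,0,0.001],[0,0,0]]' --twist '[[0,0,0],[0,0,0],[0,0,0],[0,0,0],[0,0,0],[0,0,0],[0,0,0],[0,0,0],[0,0,0],[0,0,0]]'

```text
clock: 8.55
position: [0.549, 0.3434, 0.0537]
tool_rot: [-3.141, -0.0, 0.0]
force: [-0.4, -0.5, -1.9]
grip_width: 0.0549
finger_force: 43.0
```

apply_moves --claw '[0.045,0.045,0.045,0.045]' --xyz '[[0,0,0.001],[0,0,0.001],[0,0,0.001],[0,0,0]]' --twist '[[0,0,0],[0,0,0],[0,0,0],[0,0,0]]'

```text
clock: 8.95
position: [0.5488, 0.3432, 0.0502]
tool_rot: [3.142, 0.0, 0.0]
force: [0.7, 0.2, -1.8]
grip_width: 0.0547
finger_force: 43.0
```

apply_moves --claw '[0.045,0.045,0.045,0.045]' --xyz '[[0,0,0.001],[0,0,0.001],[0,0,0.001],[0,0,0]]' --twist '[[0,0,0],[0,0,0],[0,0,0],[0,0,0]]'

```text
clock: 9.35
position: [0.549, 0.3433, 0.0476]
tool_rot: [-3.141, -0.0, 0.0]
force: [-0.3, -0.2, 3.9]
grip_width: 0.0547
finger_force: 43.5
```

apply_moves --claw '[0.054,0.057,0.06,0.066,0.075,0.085,0.085,0.085]' --xyz '[[0,0,0],[0,0,0],[0,0,0],[0,0,0],[0,0,0],[0,0,0],[0,0,0],[0,0,0]]' --twist '[[0,0,0],[0,0,0],[0,0,0],[0,0,0],[0,0,0],[0,0,0],[0,0,0],[0,0,0]]'

```text
clock: 10.15
position: [0.5488, 0.3433, 0.0473]
tool_rot: [-3.142, 0.0, 0.0]
force: [-0.4, 0.2, 0.3]
grip_width: 0.0854
finger_force: 0.0
```

apply_moves --claw '[0.085,0.085,0.085,0.085,0.085,0.085,0.085]' --xyz '[[0,0,-0.005],[0,0,-0.015],[0,0,-0.025],[0,0,-0.03],[0,0,-0.03],[0,0,-0.02],[0,0,0]]' --twist '[[0,0,0],[0,0,0],[0,0,0],[0,0,0],[0,0,0],[0,0,0],[0,0,0]]'

```text
clock: 10.85
position: [0.5501, 0.3441, 0.1767]
tool_rot: [-3.138, -0.005, -0.0]
force: [0.5, 0.7, 0.3]
grip_width: 0.0851
finger_force: 0.0
```

apply_moves --claw '[0.06,0.06,0.06,0.06,0.06,0.06,0.06,0.06,0.06,0.06,0.06,0.06,0.06,0.06,0.06,0.06]' --xyz '[[-0.005,0.0105,0],[-0.0095,0.023,0],[-0.0095,0.023,0],[-0.0095,0.023,0],[-0.0095,0.023,0],[-0.0095,0.023,0],[-0.0095,0.023,0],[-0.0095,0.023,0],[-0.0095,0.023,0],[-0.0095,0.023,0],[-0.0095,0.023,0],[-0.0095,0.023,0],[-0.0095,0.023,0],[-0.0095,0.023,0],[-0.003,0.001,0],[0,0,0]]' --twist '[[0,0,0],[0,0,0],[0,0,0],[0,0,0],[0,0,0],[0,0,0],[0,0,0],[0,0,0],[0,0,0],[0,0,0],[0,0,0],[0,0,0],[0,0,0],[0,0,0],[0,0,0.1],[0,0,0]]'

```text
clock: 12.45
position: [0.4162, 0.0317, 0.1722]
tool_rot: [3.141, 0.001, -0.104]
force: [-0.8, 0.3, 1.8]
grip_width: 0.0593
finger_force: 0.0
```

apply_moves --claw '[0.06,0.06,0.06,0.06,0.06,0.06,0.06,0.06,0.06]' --xyz '[[0,0,0.02],[0,0,0.03],[0,0,0.03],[0,0,0.03],[0,0,0.02],[0,0,0.015],[0,0,0.01],[0,0,0.005],[0,0,0]]' --twist '[[0,0,0],[0,0,0],[0,0,0],[0,0,0],[0,0,0],[0,0,0],[0,0,0],[0,0,0],[0,0,0]]'

```text
clock: 13.35
position: [0.4171, 0.0329, 0.0121]
tool_rot: [3.142, 0.001, -0.099]
force: [-0.1, 0.4, 0.9]
grip_width: 0.0601
finger_force: 0.0
```

```bash
python3 - <<'E'
from h import *
f=snap("scene","scene3");a=f["img"][130:330,300:540,::-1]
f2=snap("top","top3");b=f2["img"][90:265,200:365,::-1]
o=np.zeros((600,800,3),np.uint8)
a=cv2.resize(a,(400,333));b=cv2.resize(b,(400,424),interpolation=cv2.INTER_CUBIC);o[:333,:400]=a;o[:424,400:]=b
cv2.imwrite("pics/c3.png",o);s=bot.observe();print(s["position"],s["tool_rot"],s["force"],s["grip_width"],s["qpos"])
E
```

```text
[0.41754864 0.03283117 0.01276607] [-3.14138292e+00 -4.60017826e-04 -9.94095329e-02] [-0.21793559  0.43609819  0.30365012] 0.0599817653235378 [-0.18568552  0.62765779 -0.04409876  2.26403667  0.10413806  0.2511622
 -1.9924732 ]
```

View pics/c3.png

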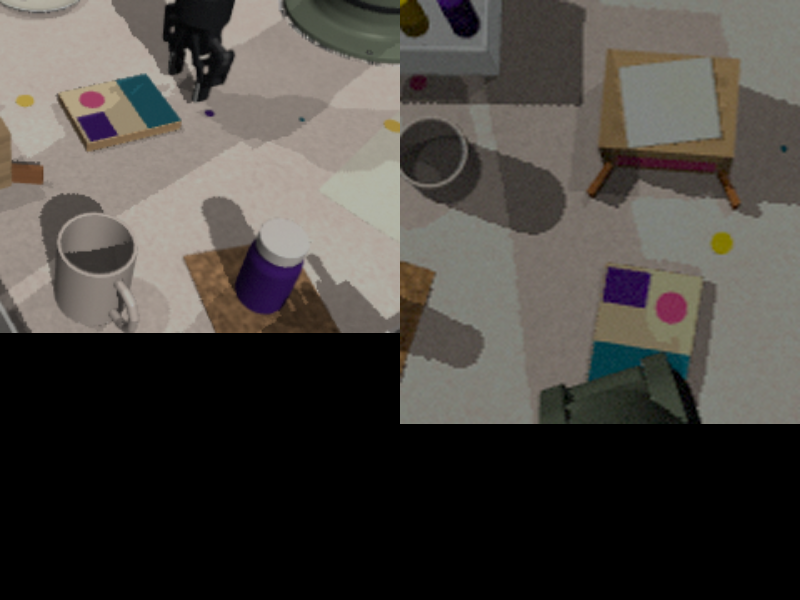

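The jar stands upright near the mat's centre (crop 270,265), the panel hasn't moved (crop 120,110), and the fingers are behind it (crop 205,90). I'll go a bit lower and make contact.

apply_moves --claw '[0.06,0.06,0.06,0.06,0.06]' --xyz '[[0,0,0.003],[0,0,0.002],[0,0,0.002],[0,0,0.001],[0,0,0]]' --twist '[[0,0,0],[0,0,0],[0,0,0],[0,0,0],[0,0,0]]'

```text
clock: 13.95
position: [0.4173, 0.0327, 0.0042]
tool_rot: [3.142, 0.0, -0.1]
force: [0.2, 0.3, 0.1]
grip_width: 0.0598
finger_force: 0.0
```

apply_moves --claw '[0.06,0.06,0.06,0.06,0.06,0.06,0.06,0.06]' --xyz '[[0.005,0,0],[0.005,0,0],[0.005,0,0],[0.005,0,0],[0.005,0,0],[0.005,0,0],[0.005,0,0],[0,0,0]]' --twist '[[0,0,0],[0,0,0],[0,0,0],[0,0,0],[0,0,0],[0,0,0],[0,0,0],[0,0,0]]'

```text
clock: 14.75
position: [0.4529, 0.0292, 0.0043]
tool_rot: [-3.141, -0.0, -0.1]
force: [-0.3, -0.6, -0.7]
grip_width: 0.0602
finger_force: 0.0
```

apply_moves --claw '[0.06,0.06,0.06,0.06,0.06,0.06,0.06,0.06,0.06,0.06,0.06,0.06]' --xyz '[[0.004,0,0],[0.008,0,0],[0.008,0,0],[0.008,0,0],[0.008,0,0],[0.008,0,0],[0.008,0,0],[0.008,0,0],[0.008,0,0],[0.008,0,0],[0.004,0,0],[0,0,0]]' --twist '[[0,0,0],[0,0,0],[0,0,0],[0,0,0],[0,0,0],[0,0,0],[0,0,0],[0,0,0],[0,0,0],[0,0,0],[0,0,0],[0,0,0]]'

```text
clock: 15.95
position: [0.5325, 0.0212, 0.0043]
tool_rot: [-3.141, -0.001, -0.1]
force: [-0.0, -0.0, -0.1]
grip_width: 0.0602
finger_force: 0.0
```

```bash
python3 - <<'E'
from h import *
import pickle
f=snap("top","top4");pickle.dump(f,open("top4.pkl","wb"));b=f["img"][95:265,255:365,::-1]
g=snap("scene","scene4");a=g["img"][140:280,220:440,::-1]
o=np.zeros((600,795,3),np.uint8)
b=cv2.resize(cv2.convertScaleAbs(b,alpha=1.3),None,fx=3.5,fy=3.5,interpolation=cv2.INTER_CUBIC);o[:b.shape[0],:b.shape[1]]=b
a=cv2.resize(a,(400,255));o[:255,395:]=a
cv2.imwrite("pics/c4.png",o);s=bot.observe();print(s["position"],s["tool_rot"],s["force"])
E
```

```text
[0.531755   0.02124266 0.00427107] [-3.14156062e+00 -6.45188312e-05 -1.00007712e-01] [ 0.09883734 -0.00159013 -0.63344623]
```

View pics/c4.png

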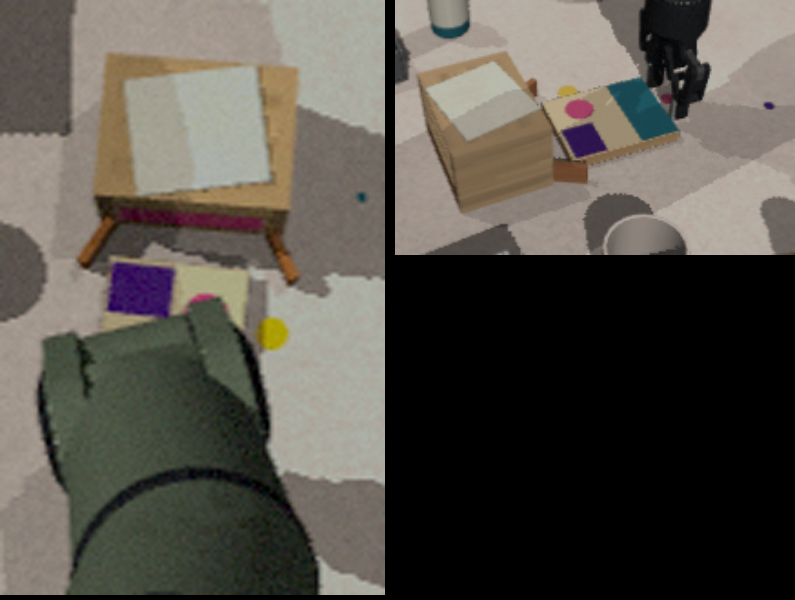

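The panel's front edge now runs from (110,257) to (248,270) in the crop, centred between the cheek tips at (83,265) and (292,280). I'll compute its pose in the rack frame.

```bash
python3 - <<'E'
from h import *
import pickle
f=pickle.load(open("top4.pkl","rb"))
p=np.array([(110,257),(248,270)],float);P=unproj(f,(p+.5)/3.5-.5+[255,95],.016)
d=P[0]-P[1];yaw=np.arctan2(-d[0],d[1]);m=P.mean(0);print(P.round(4),yaw.round(3),np.linalg.norm(d).round(3))
c,s=np.cos(-.062),np.sin(-.062);v=m[:2]-[.768,.0003];print("front mid in rack",(c*v[0]+s*v[1]).round(4),(-s*v[0]+c*v[1]).round(4))
E
```

```text
[[ 0.6873  0.0679  0.016 ]
 [ 0.6783 -0.0405  0.016 ]] -0.083 0.109
front mid in rack -0.0858 0.0081
```

apply_moves --claw '[0.06,0.06,0.06,0.06,0.06,0.06,0.06,0.06,0.06]' --xyz '[[0.005,0.0012,0],[0.005,0.0012,0],[0.005,0.0012,0],[0.005,0.0012,0],[0.005,0.0012,0],[0.005,0.0012,0],[0.005,0.0012,0],[0.005,0.0012,0],[0,0,0]]' --twist '[[0,0,-0.005],[0,0,-0.005],[0,0,-0.005],[0,0,-0.005],[0,0,-0.005],[0,0,-0.005],[0,0,-0.005],[0,0,-0.005],[0,0,0]]'

```text
clock: 16.95
position: [0.5717, 0.0081, 0.0043]
tool_rot: [-3.142, -0.001, -0.06]
force: [-0.2, 0.2, 0.1]
grip_width: 0.0602
finger_force: 0.0
```

apply_moves --claw '[0.06,0.06,0.06,0.06,0.06,0.06,0.06]' --xyz '[[0.005,0,0],[0.005,0,0],[0.005,0,0],[0.005,0,0],[0.005,0,0],[0.005,0,0],[0,0,0]]' --twist '[[0,0,0],[0,0,0],[0,0,0],[0,0,0],[0,0,0],[0,0,0],[0,0,0]]'

```text
clock: 17.65
position: [0.6016, 0.0066, 0.0043]
tool_rot: [-3.141, -0.001, -0.06]
force: [-0.1, 0.2, -0.7]
grip_width: 0.06
finger_force: 0.0
```

apply_moves --claw '[0.06,0.06,0.06,0.06,0.06,0.06,0.06,0.06,0.06,0.06,0.06]' --xyz '[[0.004,0,0],[0.004,0,0],[0.004,0,0],[0.004,0,0],[0.004,0,0],[0.004,0,0],[0.004,0,0],[0.004,0,0],[0.004,0,0],[0.004,0,0],[0,0,0]]' --twist '[[0,0,0],[0,0,0],[0,0,0],[0,0,0],[0,0,0],[0,0,0],[0,0,0],[0,0,0],[0,0,0],[0,0,0],[0,0,0]]'

```text
clock: 18.75
position: [0.6414, 0.0042, 0.0043]
tool_rot: [-3.141, -0.001, -0.06]
force: [0.5, 0.1, -0.9]
grip_width: 0.0598
finger_force: 0.0
```

apply_moves --claw '[0.06,0.06,0.06,0.06,0.06]' --xyz '[[0.002,0,0],[0.002,0,0],[0.001,0,0],[0.001,0,0],[0,0,0]]' --twist '[[0,0,0],[0,0,0],[0,0,0],[0,0,0],[0,0,0]]'

```text
clock: 19.25
position: [0.6469, 0.0038, 0.0043]
tool_rot: [-3.142, -0.0, -0.06]
force: [-0.5, -0.1, 1.1]
grip_width: 0.0598
finger_force: 0.1
```

```bash
python3 - <<'E'
from h import *
g=snap("scene","scene5");a=g["img"][150:270,220:400,::-1]
cv2.imwrite("pics/c5.png",cv2.resize(a,(780,520),interpolation=cv2.INTER_CUBIC))
E
```

```text
(no output)
```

View pics/c5.png

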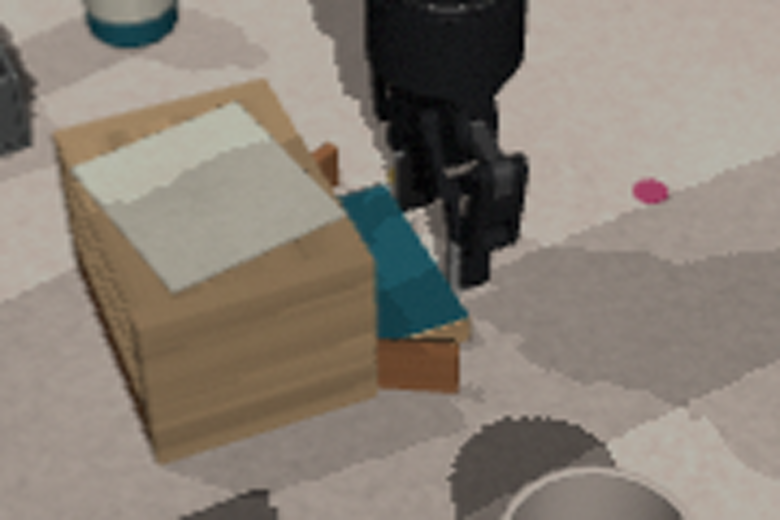

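The panel is in the slot: its teal end at (410,260) sticks out past the rack face, and the fingers are behind it at (470,270). A few more small steps until it touches the stop.

apply_moves --claw '[0.06,0.06,0.06,0.06,0.06]' --xyz '[[0.001,0,0],[0.001,0,0],[0.001,0,0],[0.001,0,0],[0,0,0]]' --twist '[[0,0,0],[0,0,0],[0,0,0],[0,0,0],[0,0,0]]'

```text
clock: 19.8
position: [0.6509, 0.0036, 0.0043]
tool_rot: [-3.142, -0.0, -0.06]
force: [-0.2, 0.2, -0.1]
grip_width: 0.0599
finger_force: 0.2
```

apply_moves --claw '[0.06,0.06,0.06,0.06]' --xyz '[[0.001,0,0],[0.001,0,0],[0.001,0,0],[0,0,0]]' --twist '[[0,0,0],[0,0,0],[0,0,0],[0,0,0]]'

```text
clock: 20.2
position: [0.6535, 0.0035, 0.0042]
tool_rot: [3.142, 0.001, -0.06]
force: [-4.5, -0.0, 2.7]
grip_width: 0.0601
finger_force: 2.0
```

apply_moves --claw '[0.06,0.06,0.06,0.06,0.06]' --xyz '[[0.001,0,0],[0.001,0,0],[0.001,0,0],[0,0,0],[0,0,0]]' --twist '[[0,0,0],[0,0,0],[0,0,0],[0,0,0],[0,0,0]]'

```text
clock: 20.7
position: [0.6537, 0.0035, 0.0038]
tool_rot: [3.141, 0.006, -0.06]
force: [-22.1, 1.4, 14.6]
grip_width: 0.0601
finger_force: 10.8
```

The panel is firmly against the stop: the force rose to 22 N and it didn't move further. Backing off.

apply_moves --claw '[0.06,0.06,0.06,0.06,0.06,0.06,0.06,0.06,0.06,0.06,0.06,0.06]' --xyz '[[-0.003,0,0],[-0.005,0,0],[-0.01,0,0],[-0.02,0,0],[-0.02,0,0],[-0.02,0,-0.01],[-0.02,0,-0.03],[-0.02,0,-0.03],[-0.02,0,-0.03],[-0.02,0,-0.03],[-0.01,0,-0.02],[0,0,0]]' --twist '[[0,0,0],[0,0,0],[0,0,0],[0,0,0],[0,0,0],[0,0,0],[0,0,0],[0,0,0],[0,0,0],[0,0,0],[0,0,0],[0,0,0]]'

```text
clock: 21.9
position: [0.4888, 0.0134, 0.1568]
tool_rot: [-3.141, -0.004, -0.06]
force: [1.0, -0.4, -0.9]
grip_width: 0.0601
finger_force: 0.0
```

```bash
python3 - <<'E'
from h import *
import pickle
g=snap("scene","scene6");a=g["img"][130:350,200:520,::-1]
f=snap("top","top6");pickle.dump(f,open("top6.pkl","wb"));b=f["img"][95:195,255:365,::-1]
o=np.zeros((600,800,3),np.uint8);a=cv2.resize(a,(400,275));b=cv2.resize(cv2.convertScaleAbs(b,alpha=1.3),None,fx=3.5,fy=3.5,interpolation=cv2.INTER_CUBIC)
o[:275,:400]=a;o[:b.shape[0],400:400+b.shape[1]]=b;cv2.imwrite("pics/c6.png",o)
for q in("mug","paint","jar"):print(q,[np.round(x["position"],3).tolist() for x in bot.find_in("top",q)[:1]])
E
```

```text
mug [[0.717, 0.263, 0.036]]
paint [[0.714, -0.258, 0.098]]
jar [[0.546, 0.33, 0.101]]
```

View pics/c6.png

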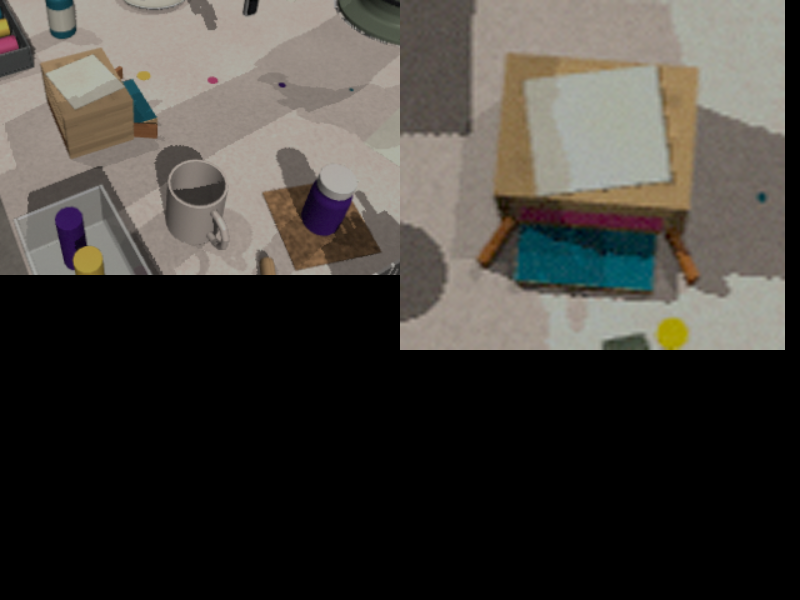

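The panel's back edge runs from (516,285) to (652,290), which puts it at x≈0.664 against 0.663 expected when fully home. The jar is upright on the mat, and the mug and bottle haven't moved.

```bash
python3 -c "
from workcell import bot
print(bot.job_done())"
```

```text
the job is handed in; nothing more can be done
None
```

I handed the job in at about 22 s of the 58 s allowed: the jar stands upright on the cork mat, the panel is fully home against the back stop in the rack's bottom slot, and the mug and teal bottle were not moved.

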